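# Move the wick base with the sprung tongs

### The job

The brass wick base lies at the bottom of the cleaned slim amber jar: take the sprung tongs from the wooden block, reach in, squeeze them shut on the wick base's thin collar, firmly but without denting it, and lift it out, touching it only with the tongs. Set it flat and centred on the white adhesive dot in the fresh jar, press it down with about 10 N for a second so that it sticks (the glass bears no more than 16 N), and let it go. Stand the tongs back in their slot, without knocking or shifting the jars or disturbing the other things.

Things in the scene. Friction and masses are not known exactly. Their poses are not given: they have to be found in the camera images.
- tongs: Steel sprung tongs, 163 mm tall, standing in the block's slot. Two legs, hinged at the bow on top, close along y. Origin midway between the two black finger grips (round bulges, 30 mm apart over their backs, 18 mm wide in x): pinch these along y from above. z up, tips at z -118 mm, bow top at z +45 mm. 75 g.
- tips (a point): Point midway between the tongs' two tips, at their lower ends. Each tip is a flat pad 12 mm wide (x) and 3 mm thick (y), 18 mm tall. At rest the gap between them is 22 mm (28 mm outside); when squeezed they come together about the middle.
- leg_left (a joint): Closing angle of the tongs (both legs close alike): 0 open, 0.045 when the tips pinch the 8 mm collar, 0.075 at most. The legs start to close at 5.6 N of grip, reach the collar at 10.5 N; above that about a quarter of the extra grip force pinches the part. Grip them at 4 to 8 N to carry them open.
- tool_block: Fixed dark wooden tool block, 70 x 100 x 75 mm (x, y, z), with one slot 24 mm (x) by 42 mm (y) whose floor is 10 mm above the table. Origin under its centre; z up. The tongs stand in the slot with their y along the block's y.
- slot (a point): Centre of the slot's mouth, on top of the tool block, 75 mm above the table.
- slim_jar: Open slim amber glass jar, 60 mm outside, 52 mm inside, 95 mm tall, floor 8 mm thick, 280 g, standing loose on the table. Origin under its centre. The wick base lies on its floor.
- fresh_jar: Open wide amber glass jar, 74 mm outside, 66 mm inside, 88 mm tall, 340 g, standing loose on the table. Origin under its centre. A flat white adhesive dot, 26 mm across, lies at the centre of its floor. The pressed-glass floor is 6 to 12 mm thick, different from jar to jar: feel for it. The dot takes hold under 7 to 16 N for half a second; over 16 N may crack the floor.
- wick_base: Reusable brass wick base, about 32 g: a disc 36 mm across and 3 mm thick with an upright, thin-walled collar 8 mm across that rises 16 mm above the disc at its centre. Origin at the centre of the disc's underside; z up along the collar. The open tongs straddle the collar and their tips can rest on the disc. The collar dents if each tip squeezes it with over 9 N (about 48 N of grip).
- oil_bottle: Bystander: amber oil bottle with black cap, 50 mm across, 115 mm tall. Origin under its centre.
- pitcher: Bystander: steel pouring pitcher with black handle, 86 mm across, 105 mm tall. Origin under its centre.
- lidded_jar: Bystander: amber jar with black lid, 72 mm across, 85 mm tall. Origin under its centre.

How it is judged:
On the way, in this order (a step that is already met when the one before it is completed fails the run):
1. the wick base is held in the tongs clear above the slim jar (z of wick_base in the frame of slim_jar above 0.1 m and contact force between tongs and wick_base above 0.3 N), for 0.2 s.
2. the wick base is pressed on the dot with more than 7 N (horizontal distance between wick_base and fresh_jar below 0.004 m and z of wick_base in the frame of fresh_jar below 0.0135 m and contact force between wick_base and fresh_jar above 7 N), for 0.4 s.
At the end, for the whole second after the job is handed in: The wick base stands flat (within 3 degrees) on the floor of the fresh jar, its centre within 4 mm of the jar's axis, so on the dot; the tongs stand in their slot, leaning less than 11 degrees; all is let go and at rest (horizontal distance between wick_base and fresh_jar below 0.004 m and z of wick_base in the frame of fresh_jar below 0.0135 m and angle between wick_base's own z axis and vertical below 0.06 rad and linear speed of each of wick_base, tongs below 0.02 m/s and horizontal distance between tips and slot below 0.012 m and z of tips in the frame of tool_block below 0.016 m and angle between tongs's own z axis and vertical below 0.2 rad); the robot touches nothing.
It fails at once if a fingertip or the arm touches the wick base (contact force between any of the fingers, the arm and wick_base above 0.3 N).
It fails at once if the wick base is pressed on glass with over 16 N (contact force between wick_base and slim_jar above 16 N or contact force between wick_base and fresh_jar above 16 N).
It fails at once if the tongs squeeze the wick base with over 18 N in all (9 N a tip) while it is not being pressed on the dot (contact force between tongs and wick_base above 18 N and contact force between wick_base and fresh_jar below 0.1 N).
It fails at once if the tongs knock or press a jar with over 10 N (contact force between tongs and slim_jar above 10 N or contact force between tongs and fresh_jar above 10 N).
It fails at once if a jar is shifted over 15 mm or tipped, or a bystander is moved over 20 mm (distance of any of slim_jar, fresh_jar from where it was at the start of the episode above 0.015 m or angle between any of slim_jar, fresh_jar's own z axis and vertical above 0.15 rad or distance of any of oil_bottle, pitcher, lidded_jar from where it was at the start of the episode above 0.02 m).
It also fails if it takes over 64 s, if anything falls off the work surface, if the arm or the gripper's body presses on something with over 40 N, if the wrist force passes 120 N, or if a joint passes its speed limit or range.

### The arm

A 6-joint arm with a two-finger parallel gripper is mounted at the origin on the work surface. World frame = base frame: x ahead of the robot, y to its left, z up, the work surface at z = 0. Lengths are in m, angles in rad, forces in N, time in s.
With the tool pointing down it reaches from about 0.25 to 0.775 m from the base axis. Payload 8.9 kg.
Tool frame: the origin (TCP) lies at the very end of the fingers, on their centre line; the grasp point (between the pads) lies 19 mm behind it; z points along the fingers, y is the line along which they close (so a half turn about z gives the same grasp; the last joint's range is limited). The gripper opens to 85 mm and grips with 20 to 120 N. Pads are 22 mm wide; open, the fingers measure 114 mm over their backs; the gripper's body (76 mm by 85 mm) begins 54 mm behind the grasp point. The pads swing forward as they close: fully open they stand 13 mm farther back than shut.
Start: joints at [-1.471, 0.291, -0.153, 1.127, 0, 1.431], TCP at [0.124, -0.51, 0.231] pointing down, gripper open.
Joint ranges: [-2.52, 2.52], [-0.91, 1.74], [-1.3, 1.37], [-1.96, 2.02], [-1.52, 1.47], [-3.14, 3.14]. Speed limits (rad/s): [2.22, 2.22, 2.79, 3.14, 3.14, 3.14].

### API

Orientations are given as a unit quaternion [w, x, y, z].
In Python, from cell import manip gives the robot as it stands. Calls block until the motion is done:
- manip.move_to(position, orientation): joint-space move of the TCP to a pose.
- manip.movel(position, attitude=None, max_speed=0.15): straight line of the TCP; attitude=None keeps the orientation; max_speed is the mean speed in m/s.
- manip.move_joints(angles): joint-space move.
- manip.set_gripper(opening, grip_force=None): opening from 0.0 (shut) to 1.0 (fully open); grip_force is the grip in N (None keeps the last); returns when the fingers have stopped.
- manip.dwell(seconds).
- manip.inverse_kinematics(position, orientation): joint angles nearest the present ones, or None.
- manip.get_state(): the state.
- manip.capture(name): name is "side" or "top"; returns the picture (400x640x3 uint8, red, green, blue); there is no depth.
- manip.camera_model(name): a dict with "fov_y" (degrees; the focal length in pixels is half the picture's height over the tangent of half this angle, whatever the lens; pixels are square), "cx", "cy" (the principal point, pixels), "k1" (the pictures are not rectified: a ray, as slopes to the right and down, at radius r is drawn at 1 + k1 r^2 times it, then the intrinsics apply), "R" (3x3) and "t" (3): a world point X has camera coordinates R X + t. Camera axes: x right, y down, z forward; pixel columns grow to the right and rows downward; lengths in m; the calibration is good to about 2 mm. A picture is of the moment at which its call begins. camera_model takes no time and is no camera call.
A pose or a line that the arm cannot do raises manip.IKError and nothing moves.
- manip.close_job(): hands the job in; it is judged then, once.
Trained networks look in the newest picture that a camera, given by its name, has taken for a name from the list of things; names that differ only in an ending like _2 or _b are one class to them, and where a whole thing is asked for, a point or a joint stands for the part that bears it (a point fixed in the world has none). Each returns a list of dicts, best first, with "conf" (0 to 1); they miss things now and then, are a little off and sometimes report something else, mostly with a low value. They report only what shows in the picture. A call takes as long as a camera call.
- manip.spot_in(camera, thing): "extent" ([left, top, right, bottom] in pixels, round what is visible of it).
- manip.trace(camera, thing): "mask" (400x640 bool, what is visible of it) and "extent" ([left, top, right, bottom] in pixels, round what is visible of it).
- manip.landmark_of(camera, thing): "position" ([column, row] in pixels: a listed point, or the origin of a listed thing).
The state is a dict: "time_s": time; "qpos": joint angles; "qvel": joint speeds; "tau": joint torques, N m; "tcp_pos": TCP position; "tool_rot": TCP orientation; "ft_force": force on the tool from outside, world axes, zero at the start; "wrist_torque": the same for the moment, N m; "gripper_width": opening from 0.0 (shut) to 1.0 (fully open); "grip_force": force on a finger pad.
Only numpy, scipy, OpenCV 4.12 (cv2) and the standard library are available. Lean on these libraries where they do the work, as an engineer would, in place of code of your own. Each camera call takes 0.05 s, during which the arm holds its last target. There are 200 camera calls.

## Working session

There is one attempt and no reset: what is moved stays moved. The work goes in short steps, each a Python script; the robot and the scene stay as the last script left them, time stands still between calls to the robot, and variables do not carry over. Pictures are saved under pics/ and viewed, at most 10 in all, crops included, and the job is handed in when it is done.

```bash
ls; mkdir -p pics; cat > h.py <<'E'
import numpy as np, cv2
from cell import manip
def ray(c,px):
    m=manip.camera_model(c); f=200/np.tan(np.radians(m["fov_y"])/2)
    d=(np.array(px,float)-[m["cx"],m["cy"]])/f
    u=d.copy()
    for _ in range(30): u=d/(1+m["k1"]*(u@u))
    R=np.array(m["R"]);t=np.array(m["t"])
    o=-R.T@t; v=R.T@np.array([u[0],u[1],1]); return o,v/np.linalg.norm(v)
def atz(c,px,z):
    o,v=ray(c,px); return o+v*(z-o[2])/v[2]
def proj(c,X):
    m=manip.camera_model(c); f=200/np.tan(np.radians(m["fov_y"])/2)
    p=np.array(m["R"])@np.array(X,float)+np.array(m["t"]); s=p[:2]/p[2]
    return s*(1+m["k1"]*(s@s))*f+[m["cx"],m["cy"]]
E
python3 - <<'E'
from h import *
for c in("side","top"):
    im=manip.capture(c); cv2.imwrite(f"pics/{c}0.png",im[:,:,::-1])
    m=manip.camera_model(c); print(c,m["fov_y"],ray(c,(320,200)))
    for n in["tongs","tips","tool_block","slot","slim_jar","fresh_jar","wick_base","oil_bottle","pitcher","lidded_jar"]:
        l=manip.landmark_of(c,n)[:2]; b=manip.spot_in(c,n)[:2]
        print(n,[(np.round(x["position"],1),round(x["conf"],2)) for x in l],[(np.round(x["extent"]),round(x["conf"],2)) for x in b])
print(manip.get_state())
E
```

```text
pics
side 57.720712185062396 (array([0.25939473, 0.51626207, 0.56823093]), array([ 0.46229875, -0.66204811, -0.58989166]))
tongs [(array([308. , 264.3]), 0.64), (array([279.7, 243.7]), 0.59)] [(array([298., 242., 322., 300.]), 0.74)]
tips [] [(array([295., 244., 316., 294.]), 0.92)]
tool_block [(array([315. , 312.7]), 0.92)] [(array([278., 268., 340., 346.]), 0.93)]
slot [(array([305.7, 289.9]), 0.83), (array([307.5, 266.6]), 0.6)] [(array([274., 265., 342., 342.]), 0.95)]
slim_jar [(array([394.8, 205. ]), 0.64)] [(array([387., 168., 416., 210.]), 0.88)]
fresh_jar [(array([363.7, 270.6]), 0.92)] [(array([344., 229., 382., 287.]), 0.89)]
wick_base [(array([365.6, 270.7]), 0.5)] []
oil_bottle [(array([278.8, 245. ]), 0.63)] [(array([264., 202., 286., 250.]), 0.77)]
pitcher [(array([314.2, 203.2]), 0.8)] [(array([298., 162., 335., 213.]), 0.66)]
lidded_jar [(array([199.5, 289.1]), 0.62), (array([317.1, 203. ]), 0.29)] [(array([171., 252., 215., 310.]), 0.83)]
top 43.40351434100014 (array([0.53821934, 0.02723909, 1.29274855]), array([ 0.03584356, -0.00565244, -0.99934143]))
tongs [(array
[... 919 characters left out ...]
]), 0.81)]
{'time_s': 2.1, 'qpos': array([-1.47131629e+00,  2.90683500e-01, -1.53396583e-01,  1.12664859e+00,
        3.25937469e-05,  1.43150044e+00]), 'qvel': array([-0.00141687,  0.00029334,  0.00046188,  0.00116932, -0.00037946,
       -0.00073407]), 'tau': array([-1.05849642e-03, -5.37015295e+01,  3.31643200e+01,  1.75388475e-03,
       -2.47662510e-04, -4.27138303e-06]), 'tcp_pos': array([ 0.12418833, -0.51012678,  0.23131496]), 'tool_rot': array([3.41458115e-05, 9.92881718e-01, 1.19104546e-01, 1.56202414e-05]), 'ft_force': array([ 0.5726365 ,  0.90606307, -0.49208229]), 'wrist_torque': array([0.00282706, 0.01963555, 0.0184213 ]), 'grip_force': 0.0, 'gripper_width': 1.0016236352943961}
```

```bash
python3 - <<'E'
import cv2
a=cv2.imread("pics/top0.png")[120:270,200:450]; cv2.imwrite("pics/topc.png",cv2.resize(a,None,fx=3.2,fy=3.2,interpolation=cv2.INTER_CUBIC))
a=cv2.imread("pics/side0.png")[150:360,160:430]; cv2.imwrite("pics/sidec.png",cv2.resize(a,None,fx=2.8,fy=2.8,interpolation=cv2.INTER_CUBIC))
E
```

```text
(no output)
```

View pics/topc.png

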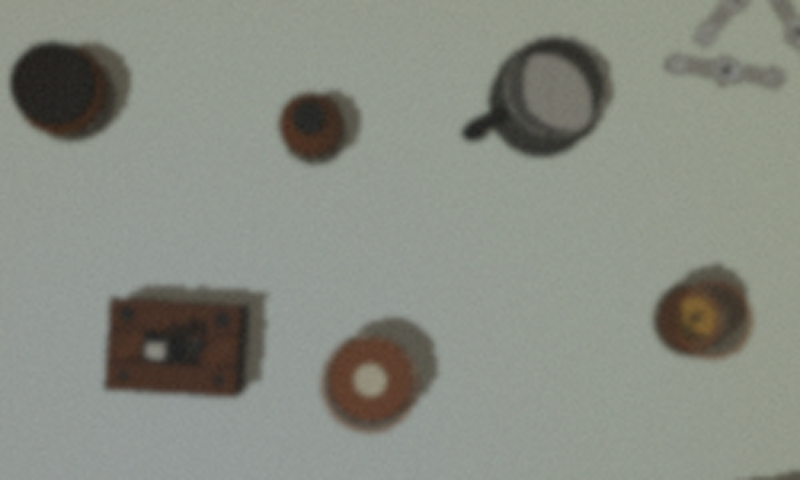

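View pics/sidec.png

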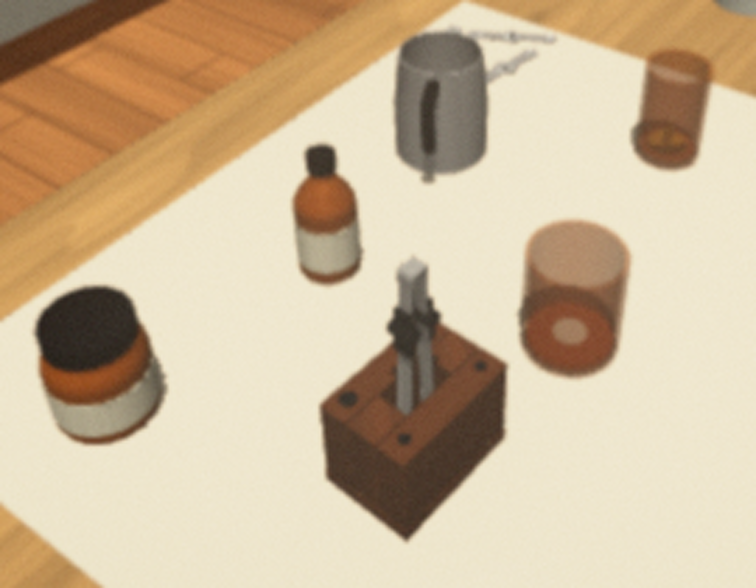

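```bash
cat > fit.py <<'E'
from h import *
from scipy.optimize import minimize
def mask(c,n):
    r=manip.trace(c,n)
    return (r[0]["mask"],r[0]["conf"],r[0]["extent"]) if r else (None,0,None)
a=np.linspace(0,2*np.pi,40)
cyl=lambda r,h:np.array([[r*np.cos(t),r*np.sin(t),z] for t in a for z in(0,h)])
box=np.array([[sx*.035,sy*.05,z] for sx in(-1,1) for sy in(-1,1) for z in(0,.075)])
def hull(c,pts,p):
    R=np.array([[np.cos(p[2]),-np.sin(p[2])],[np.sin(p[2]),np.cos(p[2])]])
    q=pts.copy(); q[:,:2]=pts[:,:2]@R.T+p[:2]
    S=8
    uv=np.array([proj(c,x) for x in q])
    m=np.zeros((400*3,640*3),np.uint8); cv2.fillConvexPoly(m,cv2.convexHull((((uv+.5)*3-.5)*16).round().astype(np.int32)),255,shift=4)
    return cv2.resize(m,(640,400),interpolation=cv2.INTER_AREA)/255.
def fit(ms,pts,p0,yaw):
    def cost(v):
        p=list(v)+[0]*(3-len(v)); p[2]*=10
        s=0
        for c,m in ms.items():
            h=hull(c,pts,p); s+=np.abs(h-m).sum()/m.sum()
        return s
    v0=list(p0[:2])+([p0[2]/10] if yaw else [])
    n=len(v0)
    r=minimize(cost,v0,method="Nelder-Mead",options=dict(initial_simplex=[v0]+[np.array(v0)+.008*np.eye(n)[i] for i in range(n)],xatol=1e-4,fatol=1e-4))
    return r.x*([1,1,10][:n]),r.fun
E
python3 - <<'E'
from fit import *
for c in("top","side"): manip.capture(c)
for n,pts,px in[("tool_block",box,(256,228)),("slim_jar",cyl(.03,.095),(415,217)),("fresh_jar",cyl(.037,.088),(314,236)),("oil_bottle",None,(297,160)),("pitcher",None,(366.6,155.7)),("lidded_jar",None,(222,147))]:
    p=atz("top",px,.0)
    if pts is None: print(n,p.round(3)); continue
    ms={c:mask(c,n) for c in("top","side")}
    print(n,p.round(4),{c:(round(m[1],2),m[0].sum()) for c,m in ms.items()})
    for cs in(("top",),("side",),("top","side")):
        print(cs,fit({c:ms[c][0] for c in cs},pts,[p[0],p[1],0],pts is box))
s=lambda u,v:(u/3.2+200-.3,v/3.2+120-.3)
q=[atz("top",s(*x),.075)[:2] for x in[(127,313),(222,317),(218,380),(123,382)]]
print("screws",np.round(q,4),np.mean(q,0),[np.degrees(np.arctan2(*(d:=(q[i]-q[j])))) for i,j in((0,1),(3,2))])
print("wick top",atz("top",s(698,316),.027),"dot",atz("top",s(370,380),.009))
w=lambda u,v:(u/2.8+160-.3,v/2.8+150-.3)
print("wick side",atz("side",w(668,136),.015),"dot",atz("side",w(570,331),.009))
E
```

```text
tool_block [0.5164 0.186  0.    ] {'top': (0.84, np.int64(1144)), 'side': (0.64, np.int64(3150))}
('top',) (array([ 0.51778998,  0.18207679, -0.07760772]), np.float64(0.14490950226244345))
('side',) (array([ 0.51712043,  0.18231836, -0.07007839]), np.float64(0.15152941176470586))Traceback (most recent call last):
  File "<stdin>", line 9, in <module>
  File "fit.py", line 25, in fit
    r=minimize(cost,v0,method="Nelder-Mead",options=dict(initial_simplex=[v0]+[np.array(v0)+.008*np.eye(n)[i] for i in range(n)],xatol=1e-4,fatol=1e-4))
    res = _minimize_neldermead(fun, x0, args, callback, bounds=bounds,
                               **options)
    fsim[j] = func(sim[j])
              ~~~~^^^^^^^^
    fx = function(np.copy(x), *(wrapper_args + args))
  File "fit.py", line 21, in cost
    h=hull(c,pts,p); s+=np.abs(h-m).sum()/m.sum()
  File "fit.py", line 13, in hull
    uv=np.array([proj(c,x) for x in q])
                 ~~~~^^^^^
  File "h.py", line 13, in proj
    m=manip.camera_model(c); f=200/np.tan(np.radians(m["fov_y"])/2)
ValueError: time passes only in moves, steps and waits
```

```bash
python3 - <<'E'
s=open("h.py").read().replace("m=manip.camera_model(c)","m=M[c]").replace("def ray",'M={c:manip.camera_model(c) for c in("top","side")}\ndef ray',1)
open("h.py","w").write(s)
E
cat > m.py <<'E'
from fit import *
for n,pts,px in[("tool_block",box,(256,228)),("slim_jar",cyl(.03,.095),(415,217)),("fresh_jar",cyl(.037,.088),(314,236)),("oil_bottle",None,(297,160)),("pitcher",None,(366.6,155.7)),("lidded_jar",None,(222,147))]:
    p=atz("top",px,.0)
    if pts is None: print(n,p.round(3)); continue
    ms={c:mask(c,n) for c in("top","side")}
    print(n,p.round(4),{c:(round(m[1],2),m[0].sum()) for c,m in ms.items()})
    for cs in(("top",),("side",),("top","side")):
        print(cs,fit({c:ms[c][0] for c in cs},pts,[p[0],p[1],0],pts is box))
s=lambda u,v:(u/3.2+200-.3,v/3.2+120-.3)
q=[atz("top",s(*x),.075)[:2] for x in[(127,313),(222,317),(218,380),(123,382)]]
print("screws",np.round(q,4),np.mean(q,0),[np.degrees(np.arctan2(*(d:=(q[i]-q[j])))) for i,j in((0,1),(3,2))])
print("wick top",atz("top",s(698,316),.027),"dot",atz("top",s(370,380),.009))
w=lambda u,v:(u/2.8+160-.3,v/2.8+150-.3)
print("wick side",atz("side",w(668,136),.015),"dot",atz("side",w(570,331),.009))
print("bow",atz("top",s(154,350),.173),"side",atz("side",w(411,268),.173),manip.get_state()["time_s"])
E
python3 m.py
```

```text
tool_block [0.5164 0.186  0.    ] {'top': (0.84, np.int64(1144)), 'side': (0.64, np.int64(3150))}
('top',) (array([ 0.51778998,  0.18207679, -0.07760772]), np.float64(0.14490950226244345))
('side',) (array([ 0.51712043,  0.18231836, -0.07007839]), np.float64(0.15152941176470586))
('top', 'side') (array([ 0.51772403,  0.18206558, -0.07870576]), np.float64(0.2969280501633442))
slim_jar [ 0.5352 -0.2237  0.    ] {'top': (0.75, np.int64(482)), 'side': (0.53, np.int64(3121))}
('top',) (array([ 0.528985  , -0.22375553]), np.float64(0.3681555609795785))
('side',) (array([ 3.18551308, -3.37871076]), np.float64(1.0))
('top', 'side') (array([ 0.5290329 , -0.22375575]), np.float64(1.6959879548107804))
fresh_jar [0.4925 0.0375 0.    ] {'top': (0.81, np.int64(759)), 'side': (0.76, np.int64(1907))}
('top',) (array([0.48748154, 0.03303477]), np.float64(0.04066237825828619))
('side',) (array([0.48695738, 0.03356006]), np.float64(0.036583484993368096))
('top', 'side') (array([0.48715893, 0.03305607]), np.float64(0.08113482197439942))
oil_bottle [0.689 0.077 0.   ]
pitcher [ 0.696 -0.103  0.   ]
lidded_jar [0.727 0.27  0.   ]
screws [[0.5439 0.2166]
 [0.5393 0.1447]
 [0.4917 0.1487]
 [0.4919 0.2205]] [0.51669998 0.18260496] [np.float64(3.7108374339045103), np.float64(0.0893572292599994)]
wick top [ 0.53143597 -0.22547363  0.027     ] dot [0.48645838 0.03415537 0.009     ]
wick side [ 0.53094012 -0.22842146  0.015     ] dot [0.48718627 0.03242329 0.009     ]
bow [0.51732133 0.18299034 0.173     ] side [0.51698653 0.18411024 0.173     ] 2.6
```

```bash
python3 - <<'E'
from fit import *
pts=cyl(.03,.095)
for k in range(3):
  for c in("top","side"):
    manip.capture(c)
    for r in manip.trace(c,"slim_jar")[:2]:
        m=r["mask"]; print(c,round(r["conf"],2),m.sum(),r["extent"],fit({c:m},pts,[.53,-.225,0],False) if m[160:240,380:440].sum()>200 else "")
def Q(y): return [0,np.cos(y/2),np.sin(y/2),0]
for p in[(.5174,.1823,.23),(.5174,.1823,.106),(.53,-.225,.25),(.53,-.225,.11),(.487,.033,.25)]:
    for y in(-.07,-.07+np.pi,-.07-np.pi):
        q=manip.inverse_kinematics(p,Q(y)); print(p,round(y,2),None if q is None else np.round(q,2))
E
```

```text
top 0.75 508 [403.2, 204.0, 438.4, 234.0] (array([ 0.52985223, -0.22378506]), np.float64(0.30815192218619736))
side 0.68 985 [385.9, 170.2, 414.2, 209.2] (array([ 0.52897539, -0.22335808]), np.float64(0.050522544042997906))
top 0.62 525 [403.2, 203.8, 437.7, 234.7] (array([ 0.52977143, -0.22424395]), np.float64(0.2810233426704015))
side 0.97 1014 [386.2, 168.8, 413.7, 212.0] (array([ 0.53010129, -0.22443842]), np.float64(0.03944773175542406))
top 0.71 511 [402.9, 205.2, 436.8, 234.8] (array([ 0.52956484, -0.22377912]), np.float64(0.2982617704616093))
top 0.36 1124 [235.9, 212.9, 278.0, 243.4] 
side 0.88 973 [384.6, 170.0, 413.8, 208.9] (array([ 0.52956504, -0.22485167]), np.float64(0.05549039759788808))
(0.5174, 0.1823, 0.23) -0.07 [ 0.21  0.34 -0.09  1.14  0.   -2.87]
(0.5174, 0.1823, 0.23) 3.07 [ 0.21  0.34 -0.09  1.14  0.    0.28]
(0.5174, 0.1823, 0.23) -3.21 [ 0.21  0.34 -0.09  1.14  0.    0.28]
(0.5174, 0.1823, 0.106) -0.07 [ 0.21  0.44 -0.29  0.85  0.   -2.87]
(0.5174, 0.1823, 0.106) 3.07 [ 0.21  0.44 -0.29  0.85  0.    0.28]
(0.5174, 0.1823, 0.106) -3.21 [ 0.21  0.44 -0.29  0.85  0.    0.28]
(0.53, -0.225, 0.25) -0.07 [-0.53  0.38  0.02  1.22  0.    2.68]
(0.53, -0.225, 0.25) 3.07 [-0.53  0.38  0.02  1.22  0.   -0.46]
(0.53, -0.225, 0.25) -3.21 [-0.53  0.38  0.02  1.22  0.   -0.46]
(0.53, -0.225, 0.11) -0.07 [-0.53  0.48 -0.21  0.89  0.    2.68]
(0.53, -0.225, 0.11) 3.07 [-0.53  0.48 -0.21  0.89  0.   -0.46]
(0.53, -0.225, 0.11) -3.21 [-0.53  0.48 -0.21  0.89  0.   -0.46]
(0.487, 0.033, 0.25) -0.07 [-0.08  0.21 -0.21  1.15  0.    3.13]
(0.487, 0.033, 0.25) 3.07 [-0.08  0.21 -0.21  1.15  0.   -0.01]
(0.487, 0.033, 0.25) -3.21 [-0.08  0.21 -0.21  1.15  0.   -0.01]
```

```bash
cat >> h.py <<'E'
YAW=np.pi-.07
def Q(y=YAW): return [0,np.cos(y/2),np.sin(y/2),0]
def st(tag=""):
    s=manip.get_state(); print(tag,"t",round(s["time_s"],2),"tcp",np.round(s["tcp_pos"],4),"ft",np.round(s["ft_force"],2),"tq",np.round(s["wrist_torque"],2),"w",round(s["gripper_width"],3),"g",round(s["grip_force"],2)); return s
E
python3 - <<'E'
from h import *
manip.move_to([.5174,.1823,.24],Q()); st("above")
manip.movel([.5174,.1823,.106],max_speed=.15); st("down")
try: manip.set_gripper(0.33,grip_force=6)
except Exception as e: print(repr(e))
st("grip")
for c in("side",): cv2.imwrite("pics/side1.png",cv2.resize(manip.capture(c)[180:350,240:400,::-1],None,fx=3.5,fy=3.5,interpolation=cv2.INTER_CUBIC))
E
```

```text
above t 6.01 tcp [0.5176 0.1816 0.24  ] ft [ 0.66 -0.44  0.03] tq [-0.06  0.02 -0.  ] w 0.998 g 0.0
down t 7.05 tcp [0.518  0.1824 0.1068] ft [ 0.53  0.31 -0.48] tq [-0.06  0.01 -0.03] w 0.999 g 0.0
grip t 7.63 tcp [0.5177 0.1824 0.1063] ft [-0.24  0.26  2.61] tq [ 0.13  0.04 -0.06] w 0.331 g 10.66
```

View pics/side1.png

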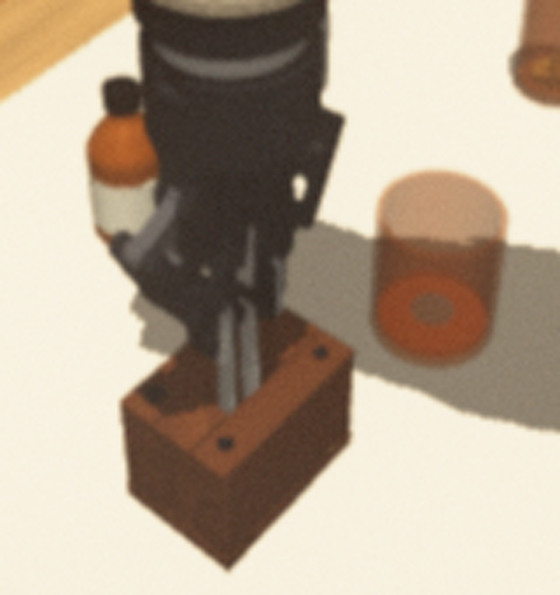

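```bash
python3 - <<'E'
from h import *
st()
for w in (.34,.345,.35):
    manip.set_gripper(w,grip_force=20); manip.dwell(.1); s=st(w)
    if s["grip_force"]<7.5: break
E
```

```text
t 7.68 tcp [0.5177 0.1824 0.1063] ft [ 0.15 -0.02  3.35] tq [ 0.1  -0.04  0.04] w 0.335 g 10.7
0.34 t 8.0 tcp [0.5176 0.1823 0.1062] ft [-0.73 -0.16  5.  ] tq [0.02 0.01 0.  ] w 0.34 g 3.87
```

```bash
python3 - <<'E'
from h import *
manip.movel([.5174,.1823,.1075],max_speed=.05); st()
manip.set_gripper(.337); st(.337); manip.dwell(.1); st(.337)
E
```

```text
t 8.25 tcp [0.517  0.1822 0.1072] ft [ 0.88  0.62 -0.04] tq [ 0.01 -0.    0.02] w 0.339 g 6.41
0.337 t 8.47 tcp [0.5172 0.1823 0.1073] ft [ 0.7  -0.43  0.34] tq [ 0.02 -0.04 -0.02] w 0.339 g 6.67
0.337 t 8.57 tcp [0.5173 0.1823 0.1074] ft [ 0.83 -0.03 -0.62] tq [-0.05 -0.12  0.04] w 0.337 g 6.67
```

```bash
python3 - <<'E'
from h import *
manip.movel([.5174,.1823,.237],max_speed=.12); st("lift")
manip.move_to([.531,-.2265,.237],Q()); s=st("at jar")
T=s["tcp_pos"]
for c in("side","top"):
    im=manip.capture(c); b=(slice(90,230),slice(330,470)) if c=="side" else (slice(160,280),slice(350,490))
    cv2.imwrite(f"pics/{c}2.png",cv2.resize(im[b][:,:,::-1],None,fx=4,fy=4,interpolation=cv2.INTER_CUBIC))
    for n in("tips","tongs","wick_base"):
        print(c,n,[(np.round(x["position"],1),round(x["conf"],2)) for x in manip.landmark_of(c,n)[:2]])
    print("exp tips",proj(c,T-[0,0,.0975]),"origin",proj(c,T+[0,0,.0205]),"wick",proj(c,[.531,-.2265,.008]),"collar top",proj(c,[.531,-.2265,.027]))
E
```

```text
lift t 9.8 tcp [0.517  0.1822 0.2363] ft [-0.04 -0.17 -0.35] tq [-0.    0.03 -0.02] w 0.338 g 6.67
at jar t 11.32 tcp [ 0.5313 -0.2255  0.237 ] ft [-0.11  0.59 -0.68] tq [0.04 0.04 0.03] w 0.339 g 6.67
side tips [(array([401.2, 154.8]), 0.76)]
side tongs [(array([414.8, 111. ]), 0.81)]
side wick_base []
exp tips [404.25535113 156.7432053 ] origin [411.639157   109.87924672] wick [397.59171782 200.7888369 ] collar top [398.52264514 194.85141068]
top tips [(array([414.1, 219.3]), 0.65)]
top tongs []
top wick_base [(array([415.6, 219.7]), 0.38)]
exp tips [427.58433015 218.55655328] origin [440.07472564 218.6072734 ] wick [416.7512256  218.60588148] collar top [418.23574598 218.61340999]
```

View pics/side2.png

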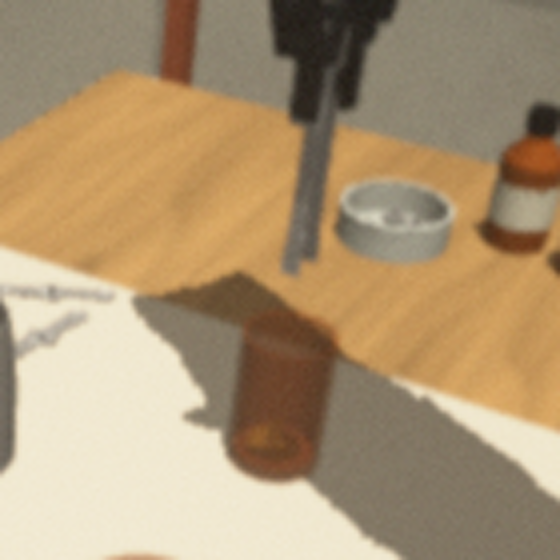

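```bash
python3 - <<'E'
from h import *
out=[]
for c,(u0,v0,u1,v1) in dict(side=(380,163,420,213),top=(400,200,440,250)).items():
    im=cv2.imread(f"pics/{c}0.png")[v0:v1,u0:u1]; k=8
    b=cv2.resize(im,None,fx=k,fy=k,interpolation=cv2.INTER_CUBIC); b=cv2.convertScaleAbs(b,alpha=1.3)
    e=b.copy()
    def ring(x,y,r,z,col):
        P=np.array([(proj(c,[x+r*np.cos(a),y+r*np.sin(a),z])-[u0,v0]+.5)*k for a in np.linspace(0,6.29,60)])
        cv2.polylines(e,[P.round().astype(np.int32)],True,col,1)
    ring(.5297,-.2241,.03,.095,(255,255,0)); ring(.5297,-.2241,.026,.008,(255,255,0)); ring(.5297,-.2241,.03,0,(255,0,0))
    ring(.531,-.2265,.018,.011,(0,255,0)); ring(.531,-.2265,.004,.027,(0,255,0))
    out.append(np.hstack([b,e])[:400])
cv2.imwrite("pics/w.png",cv2.resize(np.vstack([o[:300] if 0 else o[:400] for o in out]),None,fx=.74,fy=.74))
print(cv2.imread("pics/w.png").shape)
E
```

```text
(592, 474, 3)
```

View pics/w.png

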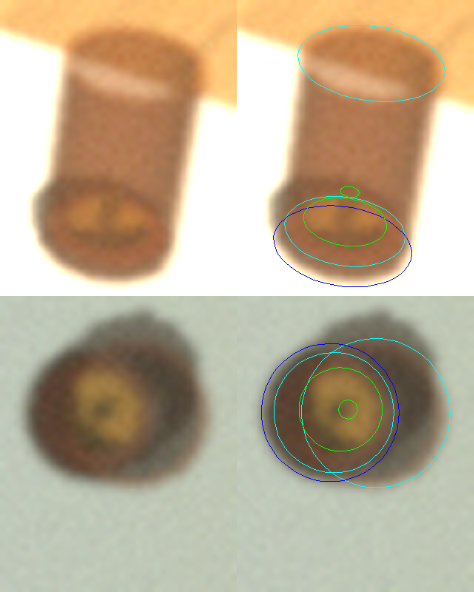

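```bash
python3 - <<'E'
from h import *
X,Y=.532,-.2255
manip.movel([X,Y,.15],max_speed=.12); 
def fz(): return np.mean([manip.get_state()["ft_force"][2]] )
manip.movel([X,Y,.1275],max_speed=.06); b=st("base")["ft_force"]
z=.1275
while z>.105:
    z-=.002 if z>.111 else .0007
    manip.movel([X,Y,z],max_speed=.04); s=st()
    d=s["ft_force"]-b
    if d[2]>1.8 or np.hypot(*d[:2])>3: print("contact",d); break
E
```

```text
base t 13.12 tcp [ 0.5318 -0.2254  0.1272] ft [-0.89 -0.51 -0.37] tq [ 0.02 -0.05  0.03] w 0.336 g 6.67
 t 13.37 tcp [ 0.5321 -0.2255  0.1256] ft [-0.23 -0.34 -0.67] tq [-0.01 -0.02 -0.02] w 0.34 g 6.67
 t 13.62 tcp [ 0.5319 -0.2255  0.1234] ft [-0.54 -1.03 -0.1 ] tq [0.02 0.02 0.01] w 0.34 g 6.67
 t 13.87 tcp [ 0.5319 -0.2255  0.1214] ft [-0.52  0.03  0.09] tq [-0.04  0.04 -0.01] w 0.342 g 6.67
 t 14.12 tcp [ 0.5319 -0.2254  0.1194] ft [-0.77  0.57 -0.7 ] tq [0.   0.04 0.05] w 0.336 g 6.67
 t 14.37 tcp [ 0.5319 -0.2254  0.1174] ft [ 0.17  1.18 -1.12] tq [ 0.03  0.01 -0.02] w 0.34 g 6.67
 t 14.62 tcp [ 0.5319 -0.2254  0.1153] ft [-0.87 -0.19 -1.57] tq [-0.02  0.02 -0.02] w 0.336 g 6.67
 t 14.87 tcp [ 0.5319 -0.2254  0.1133] ft [-0.44 -0.09  0.53] tq [ 0.02 -0.01  0.03] w 0.337 g 6.67
 t 15.12 tcp [ 0.5319 -0.2255  0.1113] ft [ 0.15  0.08 -1.22] tq [ 0.03 -0.04 -0.03] w 0.337 g 6.67
 t 15.37 tcp [ 0.5319 -0.2254  0.1094] ft [ 0.74  0.12 -0.77] tq [-0.02 -0.    0.01] w 0.341 g 6.67
 t 15.62 tcp [ 0.532  -0.2255  0.1088] ft [ 0.68 -0.04 -0.81] tq [ 0.03  0.01 -0.01] w 0.34 g 6.67
 t 15.87 tcp [ 0.532  -0.2255  0.1081] ft [ 0.64  0.29 -1.15] tq [-0.   -0.02  0.04] w 0.34 g 6.67
 t 16.12 tcp [ 0.532  -0.2255  0.1074] ft [ 0.28  0.13 -0.81] tq [-0.05 -0.01  0.02] w 0.34 g 6.56
 t 16.37 tcp [ 0.5324 -0.2257  0.1072] ft [-0.61  0.78  4.65] tq [-0.    0.06  0.01] w 0.34 g 6.74
contact [0.28203237 1.29057724 5.0143687 ]
```

```bash
python3 - <<'E'
from h import *
X,Y=.532,-.2255
manip.movel([X,Y,.1076],max_speed=.04); st("raised")
manip.set_gripper(.2,grip_force=26); st("sq"); manip.dwell(.15); st("sq")
E
```

```text
raised t 16.62 tcp [ 0.5318 -0.2254  0.1074] ft [-0.48  0.2  -1.21] tq [0.05 0.02 0.02] w 0.341 g 6.62
sq t 16.83 tcp [ 0.5319 -0.2255  0.1074] ft [-0.02  0.6  -1.56] tq [ 0.   -0.05 -0.05] w 0.296 g 25.55
sq t 16.98 tcp [ 0.5319 -0.2254  0.1075] ft [-0.08  0.29 -0.94] tq [-0.01  0.01 -0.01] w 0.297 g 25.57
```

```bash
python3 - <<'E'
from h import *
manip.movel([.532,-.2255,.125],max_speed=.05); st()
manip.movel([.532,-.2255,.265],max_speed=.12); manip.dwell(.2); s=st("up"); T=s["tcp_pos"]
im=manip.capture("side"); cv2.imwrite("pics/side3.png",cv2.resize(im[80:220,340:460,::-1],None,fx=4,fy=4,interpolation=cv2.INTER_CUBIC))
print([(np.round(x["position"],1),round(x["conf"],2)) for x in manip.landmark_of("side","wick_base")[:2]],proj("side",T-[0,0,.0962]), [(x["extent"],round(x["conf"],2)) for x in manip.spot_in("side","wick_base")[:2]])
manip.capture("top");print([(np.round(x["position"],1),round(x["conf"],2)) for x in manip.landmark_of("top","wick_base")[:2]])
E
```

```text
t 17.48 tcp [ 0.5322 -0.2256  0.1254] ft [ 0.05 -0.15 -1.37] tq [-0.01  0.   -0.03] w 0.295 g 25.59
up t 19.0 tcp [ 0.5318 -0.2254  0.2645] ft [-0.04  0.25 -0.7 ] tq [ 0.06 -0.01  0.03] w 0.301 g 25.6
[(array([405.7, 148.1]), 0.55)] [405.71510439 145.97881627] [([396.9, 146.3, 412.7, 150.5], 0.4)]
[(array([429.9, 220.1]), 0.39)]
```

View pics/side3.png

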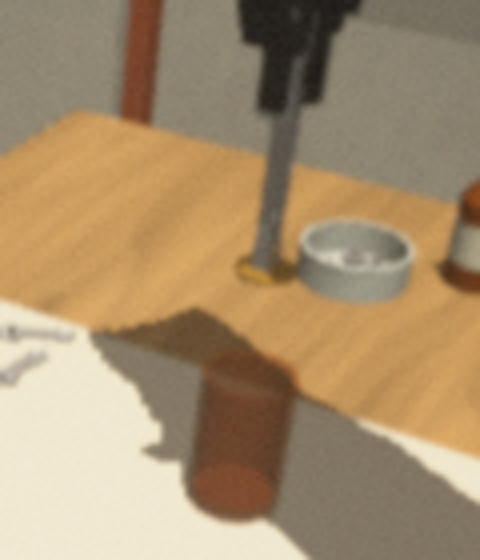

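```bash
python3 - <<'E'
from h import *
manip.move_to([.4872,.0331,.25],Q()); manip.movel([.4872,.0331,.205],max_speed=.1); manip.dwell(.15); s=st(); T=s["tcp_pos"]
L=[];E=[]
for k in range(5):
    im=manip.capture("side")
    r=manip.landmark_of("side","wick_base"); L+=[(*np.round(r[0]["position"],1),round(r[0]["conf"],2))] if r else []
    r=manip.trace("side","wick_base")
    if r: E+=[(r[0]["extent"],round(r[0]["conf"],2),np.argwhere(r[0]["mask"]).mean(0)[::-1].round(1))]
print(L);print(*E,sep="\n")
W=T-[0,0,.0992]; print("exp origin",proj("side",W))
ring=np.array([proj("side",W+[.018*np.cos(a),.018*np.sin(a),z]) for a in np.linspace(0,6.3,60) for z in(0,.003)]); print("exp ext",ring.min(0),ring.max(0))
o=im[150:300,300:420,::-1].copy(); k=5
b=cv2.resize(o,None,fx=k,fy=k,interpolation=cv2.INTER_CUBIC)
for p in ring: cv2.circle(b,tuple(((p-[300,150]+.5)*k).round().astype(int)),1,(0,255,0),-1)
for r,z in((.013,.009),(.037,.088)):
  for a in np.linspace(0,6.3,90): cv2.circle(b,tuple(((proj("side",[.4872+r*np.cos(a),.0331+r*np.sin(a),z])-[300,150]+.5)*k).round().astype(int)),1,(255,0,0),-1)
cv2.imwrite("pics/side4.png",b[:600])
E
```

```text
t 21.02 tcp [0.4877 0.0329 0.2057] ft [ 0.    0.35 -1.72] tq [ 0.05 -0.02  0.01] w 0.296 g 25.6
[(np.float64(366.3), np.float64(233.1), 0.69), (np.float64(367.3), np.float64(233.8), 0.57), (np.float64(365.4), np.float64(232.5), 0.62), (np.float64(366.8), np.float64(232.6), 0.53), (np.float64(364.0), np.float64(233.5), 0.46)]
([356.4, 228.8, 377.5, 240.4], 0.46, array([367.5, 234.2]))
([356.2, 231.6, 376.4, 241.0], 0.72, array([367. , 234.3]))
([356.1, 229.6, 376.6, 240.2], 0.44, array([367.5, 234.4]))
([353.3, 230.5, 376.4, 241.0], 0.61, array([367.4, 234.6]))
([355.7, 229.3, 377.7, 240.6], 0.49, array([367.5, 234.3]))
exp origin [366.51466962 232.41139517]
exp ext [357.10892443 225.15201784] [376.10711266 238.75174999]
```

View pics/side4.png

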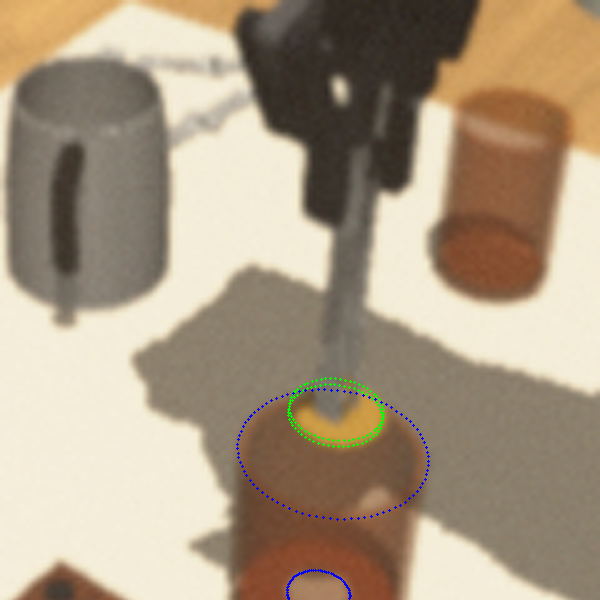

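```bash
python3 - <<'E'
from h import *
X,Y=.4872,.0331
F=lambda:manip.get_state()["ft_force"]
manip.movel([X,Y,.117],max_speed=.08); manip.dwell(.1)
b=[]
for _ in range(4): b.append(F()); manip.dwell(.03)
b=np.mean(b,0); st("base"); z=.114; manip.movel([X,Y,z],max_speed=.05)
held=0; 
while z>.103:
    f=[]
    for _ in range(3): f.append(F()-b); manip.dwell(.03)
    f=np.mean(f,0); n=f[2]
    if n>1: print(round(z,5),f.round(2),manip.get_state()["tcp_pos"].round(4))
    if n>8.8 or np.hypot(*f[:2])>5: break
    z-=.0003 if n<1.5 else .00012
    manip.movel([X,Y,z],max_speed=.03)
for _ in range(12):
    manip.dwell(.1); print((F()-b)[2].round(1),end=" ")
st("pressed")
E
```

```text
base t 23.26 tcp [0.4874 0.0331 0.1173] ft [ 0.19 -0.43 -1.23] tq [0.04 0.06 0.02] w 0.298 g 25.6
0.1095 [-0.18 -0.7   2.17] [0.4874 0.0331 0.1097]
0.10938 [-0.15 -0.93  5.93] [0.4875 0.0331 0.1096]
0.10926 [ 0.2  -1.39  6.69] [0.4876 0.0331 0.1096]
0.10914 [-0.32 -0.45  7.76] [0.4877 0.0331 0.1096]
0.10902 [-0.5  -0.56  9.06] [0.4878 0.0331 0.1096]
8.7 9.9 9.0 9.4 9.3 9.6 8.8 9.1 8.4 9.1 9.4 8.7 pressed t 31.46 tcp [0.4878 0.033  0.1096] ft [ 0.03 -0.47  7.94] tq [ 0.01  0.08 -0.02] w 0.298 g 26.14
```

```bash
python3 - <<'E'
from h import *
manip.movel([.4876,.0331,.1095],max_speed=.03); st("relieved")
manip.set_gripper(.338,grip_force=20); manip.dwell(.15); s=st("open")
E
```

```text
relieved t 31.71 tcp [0.4877 0.0331 0.1096] ft [-1.11  0.01  5.55] tq [-0.03  0.09  0.01] w 0.296 g 25.92
open t 32.08 tcp [0.4875 0.0331 0.1094] ft [-0.56 -0.81  2.51] tq [-0.24  0.02  0.03] w 0.337 g 4.53
```

```bash
python3 - <<'E'
from h import *
manip.movel([.4875,.0331,.1102],max_speed=.03); s=st("up")
if s["grip_force"]<5.8: manip.set_gripper(.336); manip.dwell(.1); st("tight")
manip.movel([.4875,.0331,.125],max_speed=.04); st()
manip.movel([.4875,.0331,.24],max_speed=.12); s=st()
im=manip.capture("side"); cv2.imwrite("pics/side5.png",cv2.resize(im[130:300,300:420,::-1],None,fx=3.5,fy=3.5,interpolation=cv2.INTER_CUBIC))
for n in("wick_base","tips","fresh_jar"): print(n,[(np.round(x["position"],1),round(x["conf"],2)) for x in manip.landmark_of("side",n)[:2]])
print(proj("side",s["tcp_pos"]-[0,0,.0962]),proj("side",[.4872,.0331,.0095]),proj("side",[.4872,.0331,0]))
E
```

```text
up t 32.33 tcp [0.4872 0.0332 0.11  ] ft [ 0.53 -0.29 -0.29] tq [-0.02 -0.02  0.01] w 0.338 g 6.62
 t 32.84 tcp [0.4877 0.0331 0.1252] ft [ 0.37  0.15 -0.69] tq [ 0.04  0.01 -0.02] w 0.335 g 6.62
 t 33.95 tcp [0.4871 0.0332 0.2393] ft [-0.2   0.35 -0.92] tq [-0.    0.   -0.02] w 0.334 g 6.62
wick_base []
tips [(array([363.7, 216.1]), 0.6)]
fresh_jar [(array([364.9, 270.8]), 0.57)]
[368.2732352 217.7518675] [363.12150068 267.94087692] [362.79941557 271.12590995]
```

View pics/side5.png

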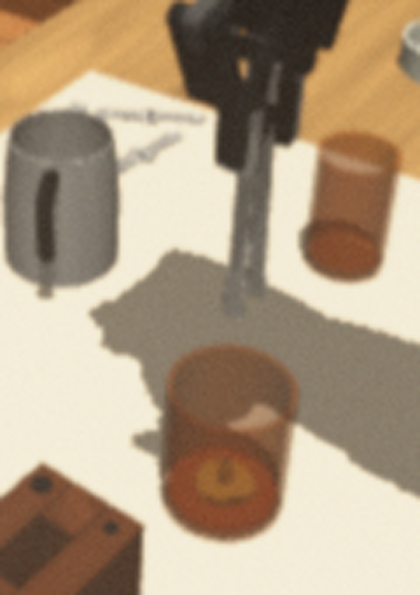

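```bash
python3 - <<'E'
from h import *
X,Y=.5174,.1823
manip.move_to([X,Y,.24],Q()); manip.movel([X,Y,.178],max_speed=.12); manip.dwell(.1); b=st("mouth")["ft_force"]
for z in [.172,.166,.16,.145,.13,.116,.112,.11,.109,.1082,.1076,.107,.1065,.106]:
    manip.movel([X,Y,z],max_speed=.08 if z>.115 else .03); s=manip.get_state(); d=s["ft_force"]-b
    if d[2]>2.5 or np.hypot(*d[:2])>4: print("contact",z,d.round(1)); break
st()
E
```

```text
mouth t 35.58 tcp [0.5181 0.1822 0.179 ] ft [ 0.15 -0.54 -0.57] tq [ 0.03  0.01 -0.01] w 0.338 g 6.63
 t 39.35 tcp [0.5175 0.1823 0.1061] ft [-0.56 -0.4   1.7 ] tq [ 0.02 -0.02 -0.02] w 0.339 g 6.46
```

```bash
python3 - <<'E'
from h import *
manip.set_gripper(.45); manip.set_gripper(1.0); st("open")
manip.movel([.5174,.1823,.25],max_speed=.12); manip.move_to([.35,-.25,.3],Q()); st("clear"); manip.dwell(.3)
im=manip.capture("side"); it=manip.capture("top")
a=cv2.resize(im[200:360,260:400,::-1],None,fx=3.5,fy=3.5,interpolation=cv2.INTER_CUBIC); t=cv2.resize(it[195:265,220:340,::-1],None,fx=3,fy=3,interpolation=cv2.INTER_CUBIC)
o=np.zeros((560,800,3),np.uint8); o[:a.shape[0],:490]=a[:560]; o[:210,490:800]=t[:210,:310]; o[250:460,490:540]=t[:,310:]; cv2.imwrite("pics/fin.png",o)
for c in("top","side"):
  print(c,[(n,[(np.round(x["position"],1),round(x["conf"],2)) for x in manip.landmark_of(c,n)[:1]]) for n in("wick_base","tongs","fresh_jar")])
print(proj("top",[.4872,.0331,.0095]),proj("side",[.4872,.0331,.0095]),proj("side",[.5174,.1823,.128]))
E
```

```text
open t 40.13 tcp [0.5174 0.1823 0.106 ] ft [-0.21 -0.33 -0.06] tq [-0.    0.06  0.03] w 1.001 g 0.0
clear t 43.19 tcp [ 0.3504 -0.2495  0.2999] ft [-0.05  0.37 -0.69] tq [-0.01  0.04 -0.03] w 1.001 g 0.0
top [('wick_base', [(array([313.1, 238.9]), 0.43)]), ('tongs', [(array([251.1, 229.3]), 0.49)]), ('fresh_jar', [])]
side [('wick_base', []), ('tongs', [(array([308.2, 264.7]), 0.59)]), ('fresh_jar', [(array([360.6, 268.9]), 0.57)])]
[315.73145645 238.15699781] [363.12150068 267.94087692] [307.45732654 264.77528759]
```

View pics/fin.png

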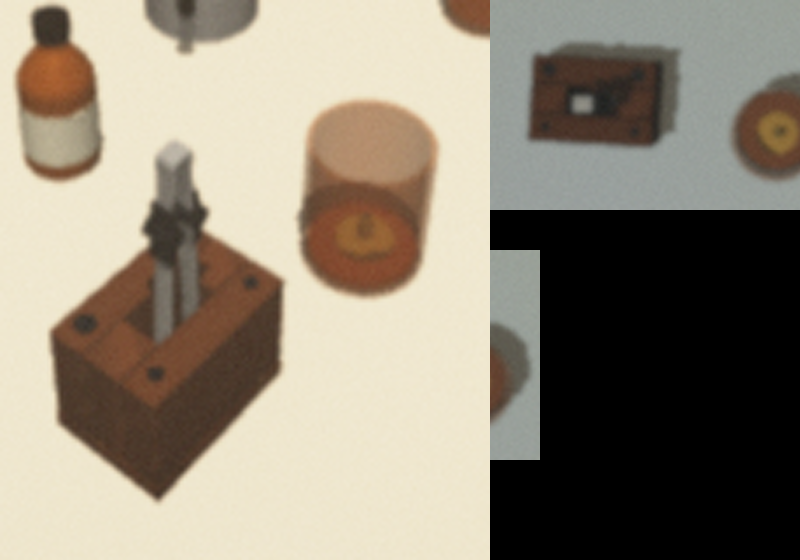

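The tongs stand upright in the slot (bow near crop (173,155)). The wick base lies flat and centred in the fresh jar (crop (365,235)). The jars and bystanders are where they were, so I'm handing in.

```bash
python3 -c "
from cell import manip
print(manip.close_job())"
```

```text
the job is handed in; nothing more can be done
None
```

The job is handed in: the wick base was pressed at about 9 N for over a second and looks flat and centred on the dot in the fresh jar, the tongs are back in their slot, and it took about 43 s. No verdict was returned.

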